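Unlatch and open the misting control box

ROBOT

A 6-joint arm with a two-finger parallel gripper is mounted at the origin on the work surface. World frame = base frame: x ahead of the robot, y to its left, z up, the work surface at z = 0. Lengths are in m, angles in rad, forces in N, time in s.
With the tool pointing down it reaches from about 0.35 to 0.775 m from the base axis. Payload 7.3 kg.
Tool frame: the origin (TCP) lies at the very end of the fingers, on their centre line; the grasp point (between the pads) lies 19 mm behind it; x points along the fingers, y is the direction in which the jaws open and shut, and the axes are right-handed (so a half turn about x gives the same grasp; the last joint's range is limited). The gripper opens to 92 mm and grips with 3 to 60 N. Pads are 19 mm wide; open, the fingers measure 130 mm over their backs; the gripper's body (75 mm by 190 mm) begins 47 mm behind the grasp point.
Start: joints at [-1.297, 0.342, 1.524, -0, 1.275, -0.146], TCP at [0.214, -0.479, 0.227] pointing down, gripper open.
Joint ranges: [-2.53, 2.53], [-0.77, 2.02], [0.04, 2.7], [-1, 4.14], [0.28, 2.66], [-3.11, 3.11]. Speed limits (rad/s): [2.57, 2.57, 3.14, 3.14, 3.14, 3.14].

INTERFACE

Orientations are given as [roll, pitch, yaw] about the fixed x, y, z axes, in that order (R = Rz(yaw) Ry(pitch) Rx(roll)).
In Python, from cell import robot gives the robot as it stands.
- The arm moves only by the tool play_rows, never from a script. Its argument "moves" is a list that holds one entry, the list of rows, each a list of 5 numbers: the shift along the tool's x, y, z in m, then the turn about the tool's x in degrees, then the opening, from -1 (shut) to 1 (fully open), so that 0 is half open. A call has exactly 10 rows; each row shifts and turns the pose as measured when the row begins, along the tool's axes as they then stand; what a row does not reach is not made up. A row lasts 1/10 s, in which the tool goes at most 50 mm and 8.59 degrees, less where a joint would pass 70% of its speed; a pose out of reach is approached as far as the arm can. A call with a gripper value outside its range is refused whole. The fingers move at their own pace and stop on an object; "grip_force" is the grip in N (left out, the last holds). Time passes only in rows, so rows that do not move let the fingers close, or fill a call up. It gives the time, the measured TCP pose, the force and the opening at its end, in the units of the state.
- robot.observe(): the state, without advancing time (a new reading comes with each control period).
- robot.read_camera(name): name is "side" or "top" or "wrist"; returns the picture (480x640x3 uint8, red, green, blue); there is no depth.
- robot.get_calibration(name): a dict with "mtx" (3x3 intrinsics, pixels), "k1" (the pictures are not rectified: a ray, as slopes to the right and down, at radius r is drawn at 1 + k1 r^2 times it, then the intrinsics apply), "view" (4x4, takes a point from world to camera coordinates). Camera axes: x right, y up, looking along -z (the intrinsics and any distortion apply to the point x, -y, -z); pixel columns grow to the right and rows downward; lengths in m; the calibration is good to about 2 mm. A picture is of the moment at which its call begins: read the wrist's pose just before it. get_calibration takes no time and is no camera call; for the wrist camera it gives the pose at the moment of the call.
- robot.hand_in(): hands the job in, once; it reports no verdict.
Trained networks look in the newest picture that a camera, given by its name, has taken for a name from the list of things; names that differ only in an ending like _2 or _b are one class to them, and where a whole thing is asked for, a point or a joint stands for the part that bears it (a point fixed in the world has none). Each returns a list of dicts, best first, with "score" (0 to 1); they miss things now and then, are a little off and sometimes report something else, mostly with a low value. They report only what shows in the picture. A call takes as long as a camera call.
- robot.spot_in(camera, label): "point" ([column, row] in pixels, amid what is visible of it).
The state is a dict: "time": time; "qpos": joint angles; "qvel": joint speeds; "joint_efforts": joint torques, N m; "tool_pos": TCP position; "tool_rot": TCP orientation; "contact_force": force on the tool from outside, world axes, zero at the start; "torque": the same for the moment, N m; "opening": finger opening in m.
Only numpy, scipy, OpenCV 4.12 (cv2) and the standard library are available. Lean on these libraries where they do the work, as an engineer would, in place of code of your own. Each camera call takes 0.05 s, during which the arm holds its last target.

TASK

Two grey irrigation control boxes stand on the potting bench. Open the wider one: turn the black wing knob on its lid a full quarter turn clockwise (seen from above) to free the cam latch, then raise the lid to at least 30 degrees and leave it standing open by itself. Leave the narrower box latched.

Things in the scene. Friction and masses are not known exactly. Their poses are not given: they have to be found in the camera images.
- wide_box: The wider grey control box, fixed to the bench: 190 mm deep (its x), 300 mm wide (its y), rim 110 mm high, plus an 8 mm lid. Origin: centre of its underside; x points from its latch side (nearer the robot) to its hinge side, z up. The lid's hinge line runs along y at x = +95, z = 110 mm. The knob's axis on the shut lid is at x = -50 mm, y = 0.
- wide_wing (a point): Grip point of the wider box's black wing knob: on its axis, 34 mm above the lid top (152 mm above the bench when shut). The wing is a bar 46 mm long (point's y), 14 mm thick (point's x), from 12 to 45 mm above the lid; grip it across the 14 mm. Below it: a hub of radius 13 mm and, on the lid, a 3 mm thick steel disc of radius 20 mm. The point turns with knob and lid.
- wide_knob (a joint): Angle of that knob, rad, growing clockwise seen from above. 0 = latched, wing crosswise (along the box's y); pi/2 = released, at its stop, wing along the box's x. Begins at 0 to 0.2; about 0.06 N m of friction; stays where left. A steel cam under the lid hooks the box's rim until about 1.05 rad; only then can the lid rise.
- wide_lid (a joint): Angle of the wider box's lid, rad: 0 = shut, 1.2 = stop; the knob side rises, the knob's axis being 145 mm from the hinge line. The hinge is stiff (0.7 N m; 5 to 9 N to raise it at the knob) and holds the lid at any angle. Once released, the wing can pivot between finger pads that keep pointing straight down while the lid rises.
- narrow_knob (a joint): Angle of the like wing knob on the narrower box (190 mm deep, 170 mm wide, 110 mm high, secateurs lying on its lid), which stands beside the wider one, to its left or right. Begins at 0 to 0.2 rad (latched); to be left alone.

How it is judged:
On the way, in this order (a step that is already met when the one before it is completed fails the run):
1. the wider box's knob is turned at least 63 degrees from latched (value of joint wide_knob above 1.1 rad), for 0.2 s.
2. the wider box's lid is raised at least 25 degrees (value of joint wide_lid above 0.44 rad), for 0.2 s.
At the end, for the whole second after the job is handed in: The wider box's lid stands still by itself, open at least 25 degrees (0.44 rad), and the narrower box's knob is still latched (under 0.4 rad) (value of joint wide_lid above 0.44 rad and velocity of joint wide_lid between -0.05 and 0.05 rad/s and value of joint narrow_knob below 0.4 rad); the robot touches nothing.
It fails at once if the narrower box's knob is turned (beyond 0.4 rad) (value of joint narrow_knob above 0.4 rad).
It also fails if it takes over 40 s, if anything falls off the work surface, if the arm or the gripper's body presses on something with over 40 N, if the wrist force passes 120 N, or if a joint passes its speed limit or range.

## Working session

There is one attempt and no reset: what is moved stays moved. The work goes in short steps, Python scripts to look and compute and a tool call to move; the robot and the scene stay as the last step left them, time stands still between calls to the robot, and variables do not carry over. Pictures are saved under pics/ and viewed, and the job is handed in when it is done.

Besides the shell and the picture viewer there is one more tool, called after "Call:" by a JSON object that holds its "api" and its "payload". play_rows: Moves the arm, as the interface text tells. Its arguments: {"type":"object","properties":{"moves":{"type":"array"},"grip_force":{"type":"number"}},"required":["moves"]}

```bash
ls; mkdir -p pics; cat > h.py <<'E'
import numpy as np, cv2
from cell import robot
def snap(name,fn):
    im=robot.read_camera(name); cv2.imwrite('pics/'+fn,cv2.cvtColor(im,cv2.COLOR_RGB2BGR)); return im
def ray(cal,px):
    m=np.array(cal['mtx']);k=cal['k1'];V=np.array(cal['view'])
    d=np.array([(px[0]-m[0,2])/m[0,0],(px[1]-m[1,2])/m[1,1]]);u=d.copy()
    for _ in range(50): u=d/(1+k*(u@u))
    c=np.array([u[0],-u[1],-1.0]);R=V[:3,:3]
    return -R.T@V[:3,3], R.T@c/np.linalg.norm(c)
def proj(cal,p):
    m=np.array(cal['mtx']);V=np.array(cal['view']);c=V[:3,:3]@p+V[:3,3]
    u=np.array([c[0],-c[1]])/-c[2];u=u*(1+cal['k1']*(u@u));return [m[0,0]*u[0]+m[0,2],m[1,1]*u[1]+m[1,2]]
def tri(rs):
    A=0;b=0
    for o,d in rs:
        P=np.eye(3)-np.outer(d,d);A=A+P;b=b+P@o
    x=np.linalg.solve(A,b);return x,[np.linalg.norm((np.eye(3)-np.outer(d,d))@(x-o)) for o,d in rs]
def atz(cal,px,z):
    o,d=ray(cal,px);return o+d*(z-o[2])/d[2]
E
python3 - <<'E'
from h import *
s=robot.observe();print(s)
for c in ['side','top','wrist']:
    snap(c,c+'0.png');print(c,np.round(robot.get_calibration(c)['view'],3).tolist())
    for l in ['wide_wing','wide_box','narrow_knob']: print(l,robot.spot_in(c,l))
E
```

```text
pics
{'time': 0.0, 'qpos': array([-1.29701935e+00,  3.42707820e-01,  1.52504254e+00, -2.44733940e-05,
        1.27540953e+00, -1.46027135e-01]), 'qvel': array([ 2.63492179e-06,  2.30786827e-04, -8.95477158e-04, -1.30576116e-03,
        8.18252178e-04,  7.72620182e-04]), 'joint_efforts': array([-1.73971748e-03, -4.31248677e+01, -2.44217080e+01,  7.14927656e-02,
        5.59950457e-02, -1.28082343e-04]), 'tool_pos': array([ 0.21386488, -0.47900074,  0.2260438 ]), 'tool_rot': array([-1.70189242,  1.56922891,  1.85951148]), 'contact_force': array([-0.33022274, -0.46451054, -0.09830212]), 'torque': array([-0.04578918, -0.08896556, -0.00723071]), 'opening': 0.09158411301185626}
side [[-0.925, -0.38, -0.002, 0.577], [0.231, -0.565, 0.792, -0.244], [-0.302, 0.732, 0.611, -0.663], [0.0, 0.0, 0.0, 1.0]]
wide_wing [{'point': [396.2, 176.4], 'score': 0.55}]
wide_box [{'point': [366.1, 209.6], 'score': 0.62}]
narrow_knob [{'point': [310.2, 323.1], 'score': 0.85}]
top [[-0.024, -1.0, -0.003, 0.008], [0.99, -0.025, 0.14, -0.613], [-0.14, 0.0, 0.99, -0.971], [0.0, 0.0, 0.0, 1.0]]
wide_wing [{'point': [475.4, 281.2], 'score': 0.63}]
wide_box [{'point': [477.5, 251.1], 'score': 0.85}]
narrow_knob [{'point': [187.2, 281.8], 'score': 0.83}]
wrist [[0.408, -0.913, 0.0, -0.525], [0.869, 0.388, -0.306, 0.038], [0.279, 0.125, 0.952, -0.391], [0.0, 0.0, 0.0, 1.0]]
wide_wing []
wide_box []
narrow_knob []
```

View pics/top0.png

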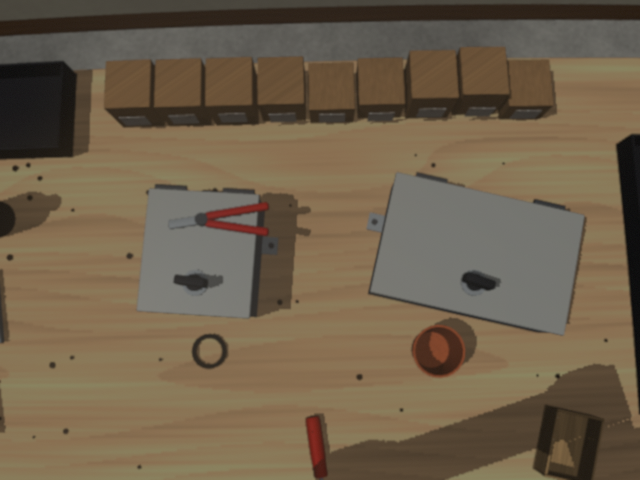

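View pics/side0.png

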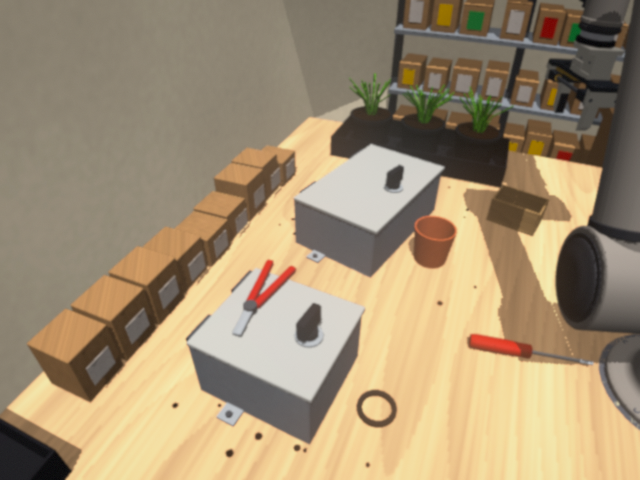

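The top view shows the wide box on the right (lid corners about (398,173), (585,214), (564,334), (370,293)) with its wing near (479,281). The narrow box with the secateurs is on the left. The side view shows the wide wing near (395,177).

```bash
python3 - <<'E'
from h import *
t=robot.get_calibration('top');s=robot.get_calibration('side')
print('wing',tri([ray(t,[477.5,281.5]),ray(s,[395.5,177])]))
print('lid corners tri', tri([ray(t,[398,173]),ray(s,[299,198])]),tri([ray(t,[564,334]),ray(s,[443,165])]),tri([ray(t,[370,293]),ray(s,[372,228])]),tri([ray(t,[585,214]),ray(s,[373,146])]))
C=np.array([atz(t,p,.118) for p in [(398,173),(585,214),(564,334),(370,293)]]);print(C)
for a,b in [(0,1),(1,2),(2,3),(3,0)]: print(np.linalg.norm(C[a]-C[b]))
c=C.mean(0);dx=((C[0]+C[1])-(C[2]+C[3]));yaw1=np.arctan2(dx[1],dx[0]);dy=(C[0]+C[3]-C[1]-C[2]);yaw2=np.arctan2(-dy[0],dy[1]);print(c,np.degrees([yaw1,yaw2]))
yaw=np.mean([yaw1,yaw2]);print('knob',c-0.05*np.array([np.cos(yaw),np.sin(yaw),0]))
im=cv2.imread('pics/top0.png');cv2.imwrite('pics/topz.png',cv2.resize(im[230:350,400:600],None,fx=4,fy=4,interpolation=3))
im=cv2.imread('pics/side0.png');cv2.imwrite('pics/sidez.png',cv2.resize(im[120:280,280:460],None,fx=4,fy=3.7,interpolation=3))
E
```

```text
wing (array([ 0.53608793, -0.23190335,  0.14278377]), [np.float64(8.569230231787999e-05), np.float64(8.569230231760268e-05)])
lid corners tri (array([ 0.70918946, -0.12387343,  0.11462193]), [np.float64(0.0035382261753221277), np.float64(0.003538226175322193)]) (array([ 0.45506523, -0.36683904,  0.12018735]), [np.float64(0.001391080975444191), np.float64(0.001391080975444055)]) (array([ 0.53072652, -0.07038247,  0.12324652]), [np.float64(0.006417255174928661), np.float64(0.006417255174928572)]) (array([ 0.63856271, -0.4205303 ,  0.10892714]), [np.float64(0.002656387478322958), np.float64(0.002656387478323178)])
[[ 0.71181778 -0.12254377  0.118     ]
 [ 0.63955321 -0.41611334  0.118     ]
 [ 0.45364113 -0.36785962  0.118     ]
 [ 0.52472604 -0.071983    0.118     ]]
0.3023330371639958
0.19207218439738596
0.30429597669249
0.19380327870128783
[ 0.58243454 -0.24462493  0.118     ] [-14.83770266 -13.66861579]
knob [ 0.53397367 -0.2323146   0.118     ]
```

View pics/topz.png

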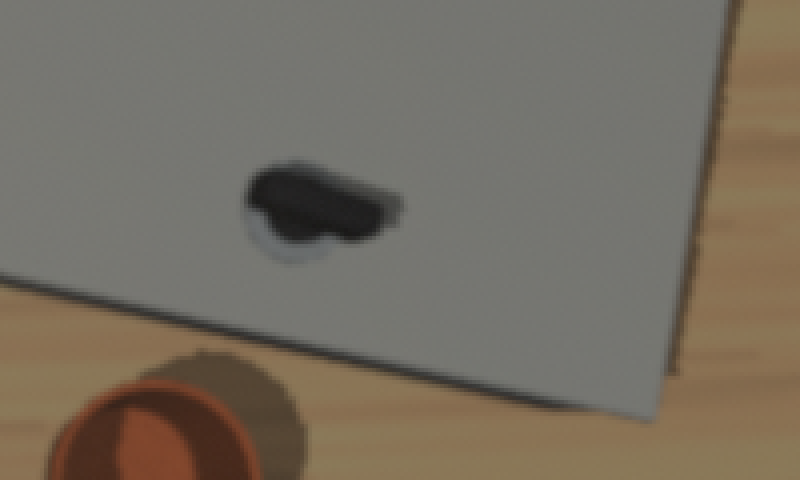

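View pics/sidez.png

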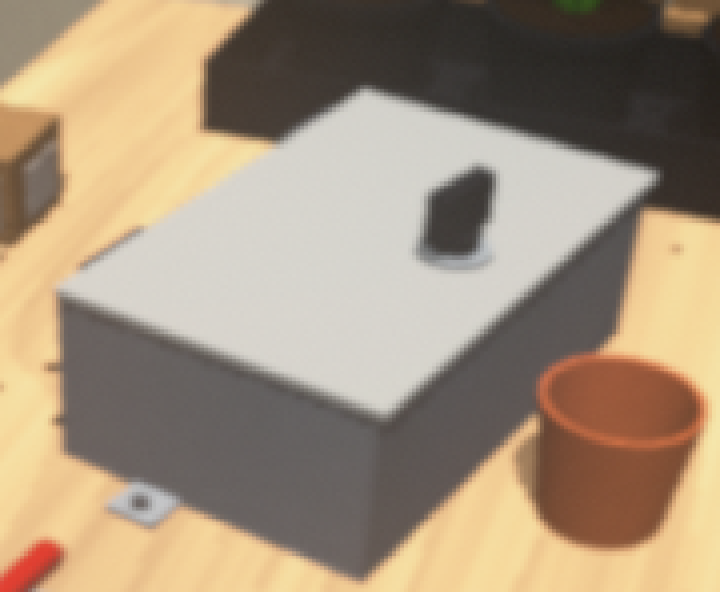

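```bash
cat >> h.py <<'E'
from scipy.spatial.transform import Rotation as Ro
def state():
    s=robot.observe();R=Ro.from_euler('xyz',s['tool_rot']).as_matrix()
    print('t',round(s['time'],2),'p',np.round(s['tool_pos'],4),'x',R[:,0].round(3),'jaw',np.degrees(np.arctan2(R[1,1],R[0,1])).round(1),'q',np.round(s['qpos'],2),'F',s['contact_force'].round(1),'op',round(s['opening'],4)); return s,R
def plan(tgt,jaw):
    s,R=state(); d=R.T@(np.array(tgt)-s['tool_pos']); a=np.degrees(np.arctan2(R[1,1],R[0,1]))
    turn=(-(jaw-a)+90)%180-90
    print('tool shift mm',(d*1e3).round(1),'turn about tool x',turn.round(1))
E
python3 - <<'E'
from h import *
t=robot.get_calibration('top');s=robot.get_calibration('side')
print('disc',atz(t,[473.3,283],.121), atz(s,[280+455/4,120+257/3.7*.95],.12))
tri_=lambda p,z:atz(t,[400+p[0]/4,230+p[1]/4],z)
a,b=tri_((262,188),.163),tri_((380,222),.163);print(a,b,np.linalg.norm(a-b),(a+b)/2,np.degrees(np.arctan2(*(b-a)[[1,0]])))
plan([.47,-.25,.25],-14-5)
E
```

```text
disc [ 0.5356186  -0.23067978  0.121     ] [ 0.53765517 -0.23364762  0.12      ]
[ 0.5417867  -0.20952925  0.163     ] [ 0.52815111 -0.25240061  0.163     ] 0.044987588800744285 [ 0.53496891 -0.23096493  0.163     ] -107.64369605728527
t 0.6 p [ 0.214  -0.4794  0.2268] x [ 0. -0. -1.] jaw -65.9 q [-1.3   0.34  1.52 -0.    1.28 -0.15] F [-0.2  0.3  0.3] op 0.0919
tool shift mm [ -23.3 -105.2 -327.3] turn about tool x -46.9
```

Call:
{"api": "play_rows", "payload": {"moves": [[[-0.003, -0.012, -0.037, 0, 1], [-0.003, -0.012, -0.037, 0, 1], [-0.003, -0.012, -0.037, 0, 1], [-0.003, -0.012, -0.037, 0, 1], [-0.003, -0.012, -0.037, 0, 1], [-0.003, -0.012, -0.037, 0, 1], [-0.003, -0.012, -0.037, 0, 1], [-0.003, -0.012, -0.037, 0, 1], [-0.002, -0.01, -0.03, 0, 1], [0, 0, 0, 0, 1]]], "grip_force": 40}}

```text
time: 1.6
tool_pos: [0.4778, -0.2426, 0.2536]
tool_rot: [2.064, 1.568, -0.662]
contact_force: [0.5, -0.9, 0.4]
opening: 0.0917
```

Call:
{"api": "play_rows", "payload": {"moves": [[[0, 0, 0, -8, 1], [0, 0, 0, -8, 1], [0, 0, 0, -8, 1], [0, 0, 0, -8, 1], [0, 0, 0, -8, 1], [0, 0, 0, -8, 1], [0, 0, 0, 0, 1], [0, 0, 0, 0, 1], [0, 0, 0, 0, 1], [0, 0, 0, 0, 1]]]}}

```text
time: 2.6
tool_pos: [0.474, -0.2459, 0.2529]
tool_rot: [-0.113, 1.568, -1.978]
contact_force: [0.4, 0.0, -0.2]
opening: 0.092
```

```bash
python3 - <<'E'
from h import *
plan([.535,-.231,.137],-17.6)
snap('wrist','w1.png');print(robot.spot_in('wrist','wide_wing'))
c=robot.get_calibration('wrist');print(proj(c,np.array([.535,-.231,.152])),atz(c,[320,240],.12))
E
```

```text
t 2.6 p [ 0.474  -0.2459  0.2529] x [-0.001 -0.003 -1.   ] jaw -16.9 q [-0.62  0.34  1.45 -0.    1.35 -0.33] F [ 0.4  0.  -0.2] op 0.092
tool shift mm [115.8  54.1 -32.3] turn about tool x 0.7
[{'point': [392.1, 197.4], 'score': 0.7}]
[np.float64(393.02032971023357), np.float64(202.3713838599158)] [ 0.47040041 -0.25328936  0.12      ]
```

View pics/w1.png

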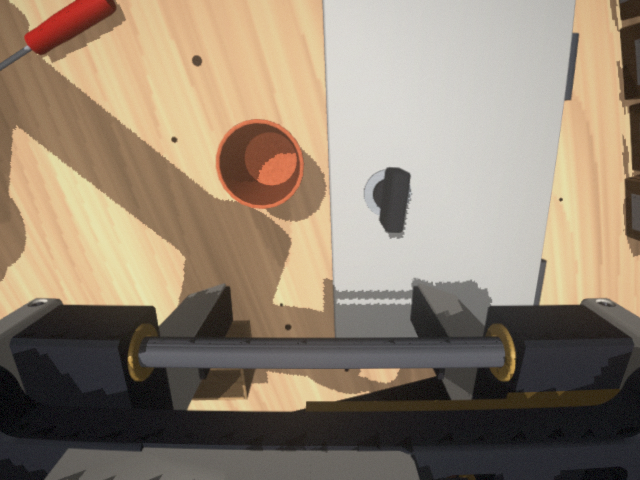

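```bash
python3 - <<'E'
from h import *
im=cv2.imread('pics/w1.png');cv2.imwrite('pics/w1z.png',cv2.resize(im[150:260,340:440],None,fx=5,fy=5,interpolation=3))
E
```

```text
(no output)
```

View pics/w1z.png

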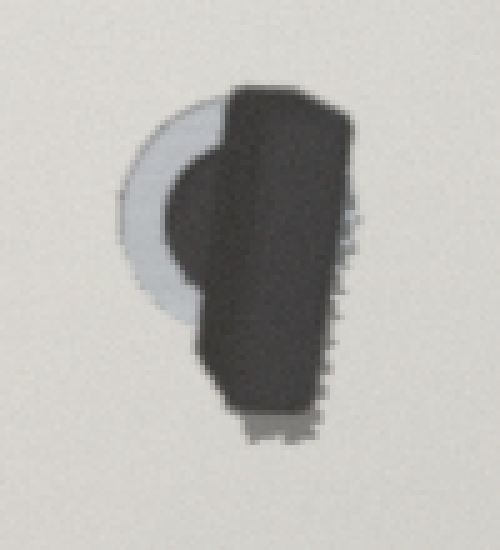

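```bash
python3 - <<'E'
from h import *
c=robot.get_calibration('wrist');t=robot.get_calibration('top')
P=lambda p,z:atz(c,[340+p[0]/5,150+p[1]/5],z)
a,b,l=P((352,125),.163),P((313,410),.163),P((235,410),.163)
print(a,b,l,np.linalg.norm(a-b),np.linalg.norm(b-l),'wing ang',np.degrees(np.arctan2(*(b-a)[[1,0]])),'ctr',(a+l)/2)
print('disc',P((118+114,211),.121))
w,wt=(397.5,199.5),(480.2,281.3)
print('tri',tri([ray(c,w),ray(t,wt)]))
E
```

```text
[ 0.54982115 -0.21257486  0.163     ] [ 0.53516665 -0.25206356  0.163     ] [ 0.52401163 -0.24870587  0.163     ] 0.04212021139028849 0.011649400318246088 wing ang -110.36020351332448 ctr [ 0.53691639 -0.23064037  0.163     ]
disc [ 0.53606854 -0.22880231  0.121     ]
tri (array([ 0.53274157, -0.22188663,  0.19129386]), [np.float64(0.0017768912547656542), np.float64(0.001776891254765611)])
```

Wrist and top views agree on the knob at about (0.536, -0.2305), with the wing at about -109°. That puts the jaw angle at about -19°.

```bash
python3 - <<'E'
from h import *
plan([.536,-.2305,.137],-19)
E
```

```text
t 2.7 p [ 0.4741 -0.2458  0.2529] x [-0.001 -0.003 -1.   ] jaw -16.8 q [-0.62  0.34  1.45 -0.    1.35 -0.33] F [ 0.2 -0.3  0.6] op 0.0917
tool shift mm [115.8  54.9 -32.9] turn about tool x 2.2
```

Call:
{"api": "play_rows", "payload": {"moves": [[[0.005, 0.018, -0.011, 0, 1], [0.005, 0.018, -0.011, 0, 1], [0.005, 0.018, -0.011, 0, 1], [0.02, 0, 0, 2, 1], [0.02, 0, 0, 0, 1], [0.02, 0, 0, 0, 1], [0, 0, 0, 0, 1], [0, 0, 0, 0, 1], [0, 0, 0, 0, 1], [0, 0, 0, 0, 1]]]}}

```text
time: 3.7
tool_pos: [0.5395, -0.23, 0.1784]
tool_rot: [0.872, 1.564, -1.034]
contact_force: [-0.3, 0.2, -0.3]
opening: 0.0916
```

```bash
python3 - <<'E'
from h import *
plan([.536,-.2305,.137],-19)
snap('side','s2.png');snap('wrist','w2.png');c=robot.get_calibration('wrist');s=robot.get_calibration('side')
a=robot.spot_in('wrist','wide_wing');b=robot.spot_in('side','wide_wing');print(a,b)
E
```

```text
t 3.7 p [ 0.5395 -0.23    0.1784] x [ 0.003 -0.006 -1.   ] jaw -19.2 q [-0.53  0.49  1.43 -0.    1.22 -0.2 ] F [-0.3  0.2 -0.3] op 0.0916
tool shift mm [41.4 -3.4  1.4] turn about tool x -0.2
[{'point': [318.2, 273.6], 'score': 0.95}] [{'point': [395.2, 178.0], 'score': 0.69}]
```

View pics/w2.png

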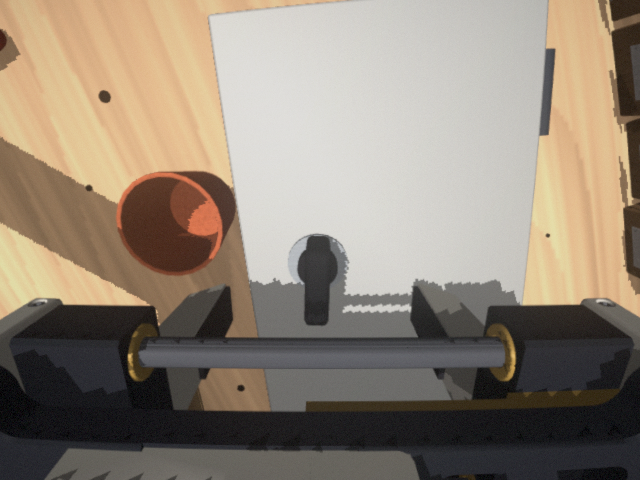

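View pics/s2.png

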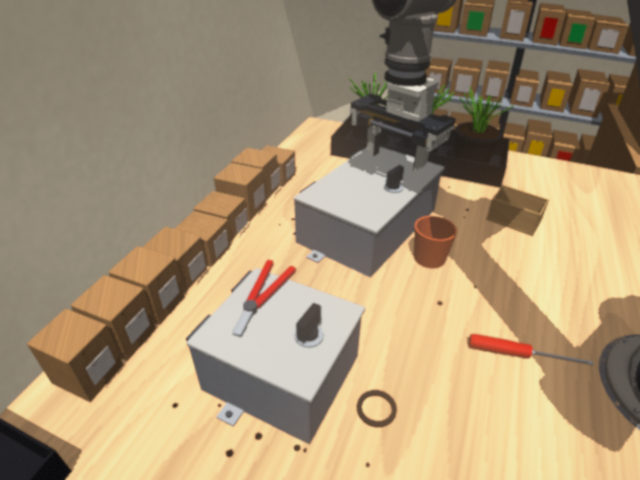

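The wrist view shows the wing upright at column ~317, centred between the fingers and aligned with the pads. I'll check its height from two wrist positions and the side view before closing.

```bash
python3 - <<'E'
from h import *
c=robot.get_calibration('wrist');s=robot.get_calibration('side');t=robot.get_calibration('top')
print(tri([ray(c,[317.5,273.6]),ray(s,[395.2,178])]))
for q in [(306.5,323),(328,323),(328,237),(308,237)]: print(atz(c,q,.163))
plan([.536,-.2305,.137],-19)
E
```

```text
(array([ 0.53662581, -0.22844165,  0.14192548]), [np.float64(0.0009275997730446045), np.float64(0.0009275997730445777)])
[ 0.52468083 -0.2461273   0.163     ]
[ 0.5361625  -0.25015172  0.163     ]
[ 0.55260745 -0.20195189  0.163     ]
[ 0.54281395 -0.19852832  0.163     ]
t 3.9 p [ 0.5393 -0.2299  0.1779] x [ 0.003 -0.006 -1.   ] jaw -19.2 q [-0.53  0.49  1.43 -0.    1.22 -0.2 ] F [0.3 0.9 0.4] op 0.0921
tool shift mm [40.9 -3.1  1.5] turn about tool x -0.2
```

Call:
{"api": "play_rows", "payload": {"moves": [[[0.014, -0.003, 0.001, 0, 1], [0.014, 0, 0, 0, 1], [0.012, 0, 0, 0, 1], [0, 0, 0, 0, 1], [0, 0, 0, 0, -1], [0, 0, 0, 0, -1], [0, 0, 0, 0, -1], [0, 0, 0, 0, -1], [0, 0, 0, 0, -1], [0, 0, 0, 0, -1]]], "grip_force": 30}}

```text
time: 4.9
tool_pos: [0.538, -0.2312, 0.1404]
tool_rot: [1.107, 1.558, -0.799]
contact_force: [0.1, -0.1, 0.3]
opening: 0.0486
```

```bash
python3 - <<'E'
from h import *
plan([.536,-.2305,.137],-19);print(robot.observe()['torque'])
snap('wrist','w3.png')
E
```

```text
t 4.9 p [ 0.538  -0.2312  0.1404] x [ 0.009 -0.009 -1.   ] jaw -19.2 q [-0.53  0.52  1.49 -0.    1.12 -0.2 ] F [ 0.1 -0.1  0.3] op 0.0486
tool shift mm [ 3.4 -2.1  0. ] turn about tool x -0.2
[-0.02162526 -0.06803135 -0.00621044]
```

View pics/w3.png

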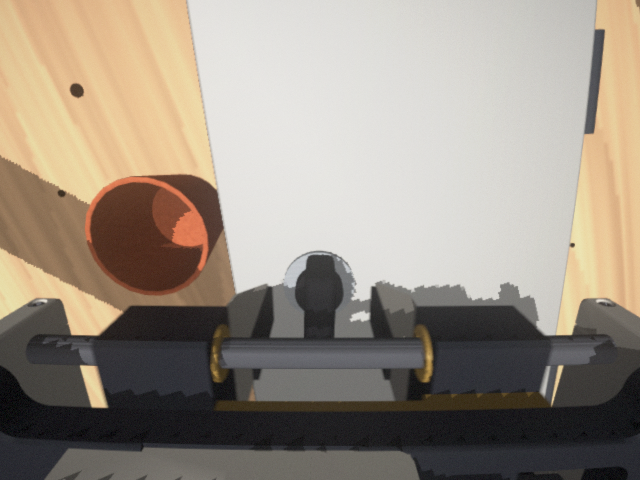

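Call:
{"api": "play_rows", "payload": {"moves": [[[0.003, -0.0015, 0, 0, -1], [0, 0, 0, 0, -1], [0, 0, 0, 0, -1], [0, 0, 0, 0, -1], [0, 0, 0, 0, -1], [0, 0, 0, 0, -1], [0, 0, 0, 0, -1], [0, 0, 0, 0, -1], [0, 0, 0, 0, -1], [0, 0, 0, 0, -1]]], "grip_force": 30}}

```text
time: 5.95
tool_pos: [0.5368, -0.2307, 0.1371]
tool_rot: [1.127, 1.558, -0.779]
contact_force: [1.0, -0.5, 0.3]
opening: 0.0137
```

```bash
python3 - <<'E'
from h import *
plan([.536,-.2305,.137],-19);print(robot.observe()['torque'])
E
```

```text
t 5.95 p [ 0.5368 -0.2307  0.1371] x [ 0.009 -0.009 -1.   ] jaw -19.2 q [-0.54  0.52  1.49 -0.    1.11 -0.2 ] F [ 1.  -0.5  0.3] op 0.0137
tool shift mm [ 0.1 -0.8  0.1] turn about tool x -0.2
[ 0.00118149  0.03178438 -0.06264566]
```

The fingers are closed on the wing, with an opening of 13.7 mm against the 14 mm wing. Next I turn clockwise.

Call:
{"api": "play_rows", "payload": {"moves": [[[0, 0, 0, 5, -1], [0, 0, 0, 8, -1], [0, 0, 0, 8, -1], [0, 0, 0, 8, -1], [0, 0, 0, 8, -1], [0, 0, 0, 8, -1], [0, 0, 0, 8, -1], [0, 0, 0, 8, -1], [0, 0, 0, 8, -1], [0, 0, 0, 0, -1]]]}}

```text
time: 6.95
tool_pos: [0.5363, -0.23, 0.1371]
tool_rot: [2.346, 1.56, -0.811]
contact_force: [1.4, -1.2, -0.3]
opening: 0.014
```

```bash
python3 - <<'E'
from h import *
plan([.5365,-.2305,.137],-104.2);print(robot.observe()['torque'])
E
```

```text
t 6.95 p [ 0.5363 -0.23    0.1371] x [ 0.008 -0.008 -1.   ] jaw -90.9 q [-0.53  0.52  1.49 -0.    1.11  1.05] F [ 1.4 -1.2 -0.3] op 0.014
tool shift mm [ 0.1  0.5 -0.3] turn about tool x 13.3
[ 0.08919563  0.18694186 -0.08195199]
```

Call:
{"api": "play_rows", "payload": {"moves": [[[0, 0, 0, 6, -1], [0, 0, 0, 6, -1], [0, 0, 0, 2, -1], [0, 0, 0, 0, -1], [0, 0, 0, 0, -1], [0, 0, 0, 0, -1], [0, 0, 0, 0, -1], [0, 0, 0, 0, -1], [0, 0, 0, 0, -1], [0, 0, 0, 0, -1]]]}}

```text
time: 7.95
tool_pos: [0.5362, -0.2298, 0.1371]
tool_rot: [2.598, 1.56, -0.787]
contact_force: [0.9, -0.8, 1.0]
opening: 0.014
```

```bash
python3 - <<'E'
from h import *
plan([.5365,-.2305,.137],-104.2);print(robot.observe()['torque'])
snap('wrist','w4.png');snap('top','t4.png')
E
```

```text
t 7.95 p [ 0.5362 -0.2298  0.1371] x [ 0.007 -0.007 -1.   ] jaw -104.0 q [-0.53  0.52  1.49 -0.    1.11  1.28] F [ 0.9 -0.8  1. ] op 0.014
tool shift mm [ 0.1  0.6 -0.4] turn about tool x 0.2
[0.19396351 0.14722304 0.01752769]
```

View pics/w4.png

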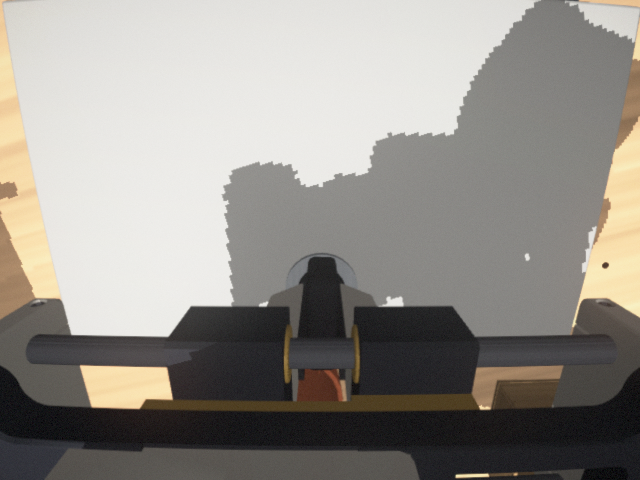

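The wing followed the jaws, turning about 85° in all. Now I lift along the hinge arc; the box's +x is tool -z.

Call:
{"api": "play_rows", "payload": {"moves": [[[-0.005, 0, -0.0018, 0, -1], [-0.005, 0, -0.0018, 0, -1], [-0.005, 0, -0.002, 0, -1], [-0.005, 0, -0.002, 0, -1], [-0.005, 0, -0.0025, 0, -1], [-0.005, 0, -0.0025, 0, -1], [-0.0045, 0, -0.0028, 0, -1], [-0.0045, 0, -0.0028, 0, -1], [-0.0045, 0, -0.003, 0, -1], [0, 0, 0, 0, -1]]], "grip_force": 35}}

```text
time: 9.05
tool_pos: [0.5523, -0.2339, 0.1776]
tool_rot: [0.305, 1.56, -3.081]
contact_force: [-1.9, -1.0, -7.1]
opening: 0.0139
```

```bash
python3 - <<'E'
from h import *
plan([.536,-.2300,.137],-104.2);print(robot.observe()['torque'])
snap('side','s5.png')
E
```

```text
t 9.05 p [ 0.5523 -0.2339  0.1776] x [-0.011 -0.001 -1.   ] jaw -104.0 q [-0.53  0.52  1.37 -0.01  1.25  1.29] F [-1.9 -1.  -7.1] op 0.0139
tool shift mm [40.8  0.  16.4] turn about tool x 0.2
[ 0.02280651  0.61138274 -0.0239603 ]
```

View pics/s5.png

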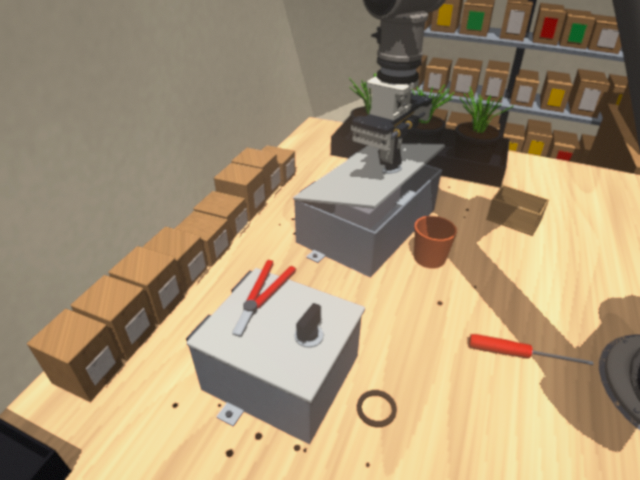

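The lid is rising in the side view and the arc matches about 0.30 rad. Continuing.

Call:
{"api": "play_rows", "payload": {"moves": [[[-0.0055, 0, -0.0035, 0, -1], [-0.0055, 0, -0.0038, 0, -1], [-0.005, 0, -0.004, 0, -1], [-0.005, 0, -0.0043, 0, -1], [-0.005, 0, -0.0045, 0, -1], [-0.005, 0, -0.0045, 0, -1], [-0.0045, 0, -0.0048, 0, -1], [-0.0045, 0, -0.005, 0, -1], [-0.004, 0, -0.005, 0, -1], [0, 0, 0, 0, -1]]]}}

```text
time: 10.1
tool_pos: [0.5924, -0.2441, 0.2233]
tool_rot: [0.191, 1.554, 3.088]
contact_force: [-3.0, -1.8, -7.9]
opening: 0.0138
```

```bash
python3 - <<'E'
from h import *
plan([.536,-.2300,.137],-104.2);print(robot.observe()['torque'])
E
```

```text
t 10.1 p [ 0.5924 -0.2441  0.2233] x [-0.017  0.001 -1.   ] jaw -104.0 q [-0.51  0.57  1.16 -0.01  1.42  1.31] F [-3.  -1.8 -7.9] op 0.0138
tool shift mm [87.3 -0.3 56.7] turn about tool x 0.2
[-0.02712584  0.92885114 -0.02874615]
```

Call:
{"api": "play_rows", "payload": {"moves": [[[0, 0, 0, 0, 0], [0, 0, 0, 0, 0], [0, 0, 0, 0, 0], [0, 0, 0, 0, 0], [0, 0, 0, 0, 0], [0, 0, 0, 0, 0], [-0.01, 0, 0, 0, 0], [-0.02, 0, 0, 0, 0], [-0.03, 0, 0, 0, 0], [-0.03, 0, 0, 0, 0]]]}}

```text
time: 11.1
tool_pos: [0.5969, -0.2429, 0.3219]
tool_rot: [0.898, 1.568, -2.487]
contact_force: [0.7, -0.8, -0.1]
opening: 0.0458
```

Call:
{"api": "play_rows", "payload": {"moves": [[[-0.02, 0, 0.02, 0, 0], [-0.01, 0, 0.03, 0, 0], [0, 0, 0.04, 0, 0], [0, 0, 0.04, 0, 0], [0, 0, 0.02, 0, 0], [0, 0, 0, 0, 0], [0, 0, 0, 0, 0], [0, 0, 0, 0, 0], [0, 0, 0, 0, 0], [0, 0, 0, 0, 0]]]}}

```text
time: 12.1
tool_pos: [0.4504, -0.207, 0.3624]
tool_rot: [2.702, 1.554, -0.682]
contact_force: [-0.4, 0.1, -0.3]
opening: 0.0458
```

```bash
python3 - <<'E'
from h import *
state()
snap('side','s6.png');snap('top','t6.png')
E
```

```text
t 12.1 p [ 0.4504 -0.207   0.3624] x [ 0.013 -0.011 -1.   ] jaw -103.9 q [-0.58  0.21  1.34 -0.    1.58  1.23] F [-0.4  0.1 -0.3] op 0.0458
```

View pics/s6.png

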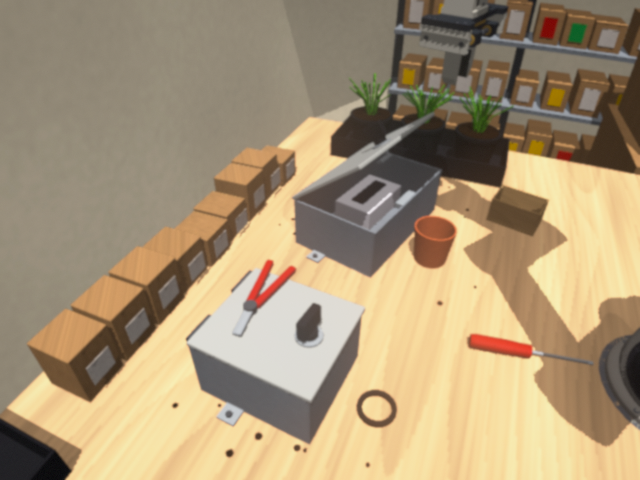

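View pics/t6.png

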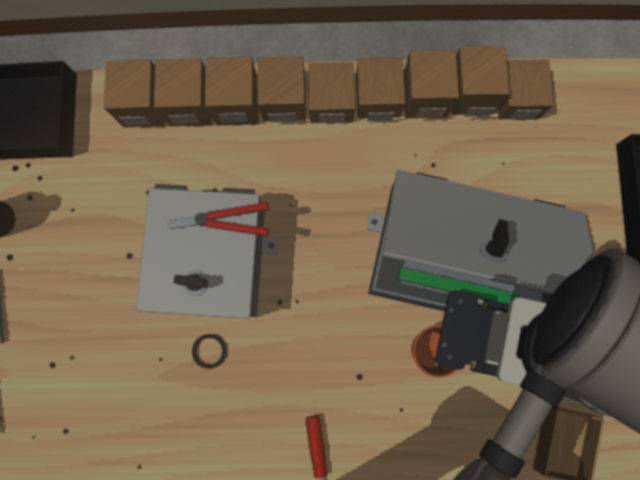

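The lid stands open clear of the gripper, and the narrow knob looks unchanged at (190,282) in the top view. I'll check the angle numerically and confirm nothing moves over time.

```bash
python3 - <<'E'
from h import *
t=robot.get_calibration('top');s=robot.get_calibration('side')
im0=cv2.imread('pics/top0.png');
c=np.array([.5835,-.2435]);y=np.radians(-14.2);X=np.array([np.cos(y),np.sin(y)]);Y=np.array([-X[1],X[0]])
for th in [.5,.6,.65,.7,.75,.8]:
    P=lambda dx,dz,yy:np.r_[c+X*(.095+dx*np.cos(th)+dz*np.sin(th))+Y*yy,.110-dx*np.sin(th)+dz*np.cos(th)]
    print(th,'corner top',np.round(proj(t,P(-.19,.008,.15))),'farcorner side',np.round(proj(s,P(-.19,.008,-.15))),'disc top',np.round(proj(t,P(-.145,.011,0))))
a=snap('top','t7.png').astype(int)
b=cv2.imread('pics/t6.png')[:,:,::-1].astype(int);print('lid diff',abs(a-b)[180:250,390:580].mean())
z=cv2.imread('pics/top0.png')[:,:,::-1].astype(int);print('narrow diff',abs(a-z)[180:320,135:265].max(2).mean())
E
```

```text
0.5 corner top [380. 268.] farcorner side [439. 126.] disc top [488. 264.]
0.6 corner top [383. 259.] farcorner side [436. 118.] disc top [491. 257.]
0.65 corner top [384. 254.] farcorner side [434. 114.] disc top [493. 254.]
0.7 corner top [386. 249.] farcorner side [431. 110.] disc top [495. 250.]
0.75 corner top [387. 243.] farcorner side [429. 106.] disc top [496. 246.]
0.8 corner top [389. 238.] farcorner side [426. 103.] disc top [498. 241.]
lid diff 0.4895488721804511
narrow diff 10.174065934065935
```

```bash
python3 - <<'E'
from h import *
a=cv2.imread('pics/top0.png');b=cv2.imread('pics/t7.png')
k=lambda i:np.argwhere(i[265:300,165:230].max(2)<50).mean(0)
print(k(a),k(b),a[200:300,150:160].mean(),b[200:300,150:160].mean())
state();robot.hand_in()
E
```

```text
[16.32225914 27.22259136] [16.91666667 32.9375    ] 121.42466666666667 131.912
t 12.25 p [ 0.4501 -0.2069  0.3623] x [ 0.013 -0.011 -1.   ] jaw -103.9 q [-0.58  0.21  1.34 -0.    1.58  1.23] F [-0.   0.4 -0.4] op 0.0457
the job is handed in; nothing more can be done
```

I opened the wider box and handed the job in at 12.25 s of the 40 s allowed. I gripped its wing, turned it about 85° clockwise, raised the lid along its hinge arc, then let go and pulled the gripper clear.

- **Lid angle:** the top and side views both put it at about 0.65–0.70 rad (about 38–40°), above the 30° asked for.
- **Lid standing by itself:** two top pictures taken about 0.1 s apart after release showed no movement. The measured outside force on the tool was about zero.
- **Narrow box:** I never went near it, and its wing looks the same in the top view before and after.
- **Check that disagreed:** comparing the narrow box pixel by pixel gave a mean difference of about 10 grey levels, and the centre of the dark wing pixels moved about 6 px. The picture as a whole was about 10 levels brighter by then, so I put this down to exposure and shadow rather than the knob turning.
- **Check that disagreed:** one early top-plus-wrist height measurement of the wing came out too high (0.191 m). I dropped it in favour of the top-plus-side and wrist-plus-side ones, which gave 0.142–0.143 m for the middle of the visible wing and knob.

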